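Close a sample chamber evenly with four hand knobs

TASK

Close the small metal sample chamber by tightening the four black hand knobs on its cover clockwise, crosswise and in two rounds. In the first round turn one knob about forty-five degrees, then the one diagonally opposite, then the other two the same way, so that all four bear lightly on the springy gasket; in the second round, again going to the diagonally opposite knob each time, turn each until you feel the cover sit home on its hidden metal seat and the knob is snug, about 0.3 N m. Never let the cover go noticeably lopsided, never force a knob much beyond that, leave the things standing around it where they are, and let go at the end.

Things in the scene. Friction and masses are not known exactly. Their poses are not given: they have to be found in the camera images.
- chamber: the sample chamber, fixed to the worktop: an open square metal box 140 x 140 mm, walls to 51 mm high, with a brass hose stub on its +x face and a low lug at the middle of each side. Origin: centre of its underside; z up. The four knobs stand at (+-45, +-45) mm in its frame.
- cover: the loose square metal cover, 140 x 140 x 10 mm, with a round sight glass in the middle, on a springy gasket (about 2 N per mm at each corner). Origin: centre of its underside, z up, 56 mm above the worktop at the start. The hidden metal seat, four shoulders round the studs, lies 1.5 to 4.0 mm below the cover's starting height, different each time.
- knob1: the grip of a black T-shaped hand knob: a flat upright bar 46 mm long, 14 mm thick and 24 mm high on a 13 mm neck over the round foot foot1. Origin: centre of the bar, on the turning axis, 34 mm above the underside of the foot; x along the bar, y across its thickness, z up. Stands at (+45, +45) mm in the chamber's frame, diagonally opposite knob3; all four have this shape.
- knob2: hand knob at (-45, +45) mm in the chamber's frame, diagonally opposite knob4. All four turn on a right-hand thread: clockwise from above tightens and carries the knob down 3.0 mm per rad of its foot; it stays where it is left.
- knob3: hand knob at (-45, -45) mm in the chamber's frame, diagonally opposite knob1. Every bar sits on a springy hub that twists 0.2 rad per N m against its foot and springs back when let go. The moment felt with the hand held still after a small turn: under 0.08 N m free of the cover, about 0.1 while squeezing the gasket, 0.3 when snug (about 35 N on the cover); under 0.2 is not snug, over 0.4 is too much.
- knob4: hand knob at (+45, -45) mm in the chamber's frame, diagonally opposite knob2. A knob's moment creeps up slowly while it squeezes the gasket, then climbs by 0.04 to 0.12 N m for each 0.1 rad that the hand turns once the cover meets the seat below that knob. Snugging the second diagonal takes up to 9 N of load off the first.
- foot1: the round foot of knob1, 32 mm across, 12 mm high, that presses on the cover; origin: centre of its underside, which starts 0.9 to 1.7 mm above the cover; all four are alike
- foot2: the round foot of knob2, 32 mm across, 12 mm high, that presses on the cover; as foot1
- foot3: the round foot of knob3, 32 mm across, 12 mm high, that presses on the cover; as foot1
- foot4: the round foot of knob4, 32 mm across, 12 mm high, that presses on the cover; as foot1
- vial_a: bystander: a 23 mm wide, 50 mm high capped vial; origin at its underside
- vial_b: bystander: another such vial; origin at its underside
- tape_roll: bystander: a dark tape roll, 58 mm across, 19 mm high; origin at its underside
- small_jar: bystander: a white jar with a black lid, 78 mm across, 76 mm high; origin at its underside
Not all that is in view belongs to the job. Several things have the shape of the cover; the one meant has the colours described above.

How it is judged:
On the way, in this order (a step that is already met when the one before it is completed fails the run):
1. first one knob and the knob diagonally opposite press on the cover (over 1.5 N each) while the other two are still clear of it (their feet over 0.8 mm above it) (((contact force between each of foot1, foot3 and cover above 1.5 N and z of each of foot2, foot4 in the frame of cover above 0.0108 m) or (contact force between each of foot2, foot4 and cover above 1.5 N and z of each of foot1, foot3 in the frame of cover above 0.0108 m))), for 0.1 s.
2. all four knobs are down on the cover (feet within 0.8 mm of it), with the cover within 0.012 rad of level and no knob tight yet (each under 18 N) (z of each of foot1, foot2, foot3, foot4 in the frame of cover below 0.0108 m and contact force between each of foot1, foot2, foot3, foot4 and cover below 18 N and angle between cover's own z axis and vertical below 0.012 rad), for 0.1 s.
3. in the second round too, two diagonally opposite knobs are snug first (over 13 N each) while the other two are still slack (under 12 N each) (((contact force between each of foot1, foot3 and cover above 13 N and contact force between each of foot2, foot4 and cover below 12 N) or (contact force between each of foot2, foot4 and cover above 13 N and contact force between each of foot1, foot3 and cover below 12 N))), for 0.1 s.
At the end, for the whole second after the job is handed in: The cover is seated and level: every knob is left pressing on the cover with 13 to 55 N (snug), the cover is within 0.006 rad of level and at rest, and the knobs are let go (contact force between foot1 and cover between 13 and 55 N and contact force between foot2 and cover between 13 and 55 N and contact force between foot3 and cover between 13 and 55 N and contact force between foot4 and cover between 13 and 55 N and angle between cover's own z axis and vertical below 0.006 rad and linear speed of cover below 0.01 m/s); the robot touches nothing.
It fails at once if a knob is overtightened (presses on the cover with more than 55 N) (contact force between any of foot1, foot2, foot3, foot4 and cover above 55 N).
It fails at once if the cover goes lopsided (more than 0.028 rad from level) (angle between cover's own z axis and vertical above 0.028 rad).
It fails at once if a bystander (vial, tape roll or jar) is moved more than 15 mm (distance of any of vial_a, vial_b, tape_roll, small_jar from where it was at the start of the episode above 0.015 m).
It also fails if it takes over 72 s, if anything falls off the work surface, if the arm or the gripper's body presses on something with over 40 N, if the wrist force passes 120 N, or if a joint passes its speed limit or range.

ROBOT

A 6-joint arm with a two-finger parallel gripper is mounted at the origin on a cart in front of the work surface, level with it; the furniture and walls round the work are solid. World frame = base frame: x ahead of the robot, y to its left, z up, the work surface at z = 0. Lengths are in m, angles in rad, forces in N, time in s.
With the tool pointing down it reaches from about 0.225 to 0.725 m from the base axis. Payload 3.1 kg.
Tool frame: the origin (TCP) lies midway between the tips of the shut fingers; the grasp point (between the pads) lies 19 mm behind it; z points along the fingers, y is the line along which they close (so a half turn about z gives the same grasp; the last joint's range is limited). The gripper opens to 85 mm and grips with 20 to 120 N. Pads are 22 mm wide; open, the fingers measure 114 mm over their backs; the gripper's body (76 mm by 85 mm) begins 54 mm behind the grasp point. The pads swing forward as they close: fully open they stand 13 mm farther back than shut.
Start: joints at [-1.449, 0.048, 0.099, 1.622, 0, 1.443], TCP at [0.13, -0.509, 0.231] pointing down, gripper open.
Joint ranges: [-2.91, 2.91], [-0.99, 1.94], [-1.21, 1.42], [-2.12, 2.29], [-1.49, 1.47], [-3.14, 3.14]. Speed limits (rad/s): [2.79, 2.79, 3.14, 3.14, 3.14, 3.14].

INTERFACE

Orientations are given as [roll, pitch, yaw] about the fixed x, y, z axes, in that order (R = Rz(yaw) Ry(pitch) Rx(roll)).
In Python, from cell import * gives the robot as it stands. The module is installed in compiled form; this text tells all that it offers. Calls block until the motion is done:
- goto(position, orientation): joint-space move of the TCP to a pose.
- servo_line(position, orientation=None, velocity=0.15): straight line of the TCP; orientation=None keeps the orientation; velocity is the mean speed in m/s.
- movej(angles): joint-space move.
- move_gripper(opening, squeeze=None): opening from 0.0 (shut) to 1.0 (fully open); squeeze is the grip in N (None keeps the last); returns when the fingers have stopped.
- hold(seconds).
- solve_ik(position, orientation): joint angles nearest the present ones, or None.
- state(): the state.
- camera(name): name is "scene" or "top" or "wrist"; returns the picture (420x560x3 uint8, red, green, blue); there is no depth.
- camera_model(name): a dict with "fx", "fy", "cx", "cy" (pixels), "R" (3x3) and "t" (3): a world point X has camera coordinates R X + t; the wrist camera has in their place "T_tool_cam" (4x4, takes a point from camera to tool coordinates, whose origin is the TCP and whose axes are the flange's). Camera axes: x right, y down, z forward; pixel columns grow to the right and rows downward; lengths in m; the calibration is good to about 2 mm. A picture is of the moment at which its call begins: read the wrist's pose just before it. camera_model takes no time and is no camera call.
A pose or a line that the arm cannot do raises Unreachable and nothing moves.
- close_job(): hands the job in; it is judged then, once.
The state is a dict: "clock": time; "joints": joint angles; "joint_vel": joint speeds; "tau": joint torques, N m; "position": TCP position; "eef_rot": TCP orientation; "ft_force": force on the tool from outside, world axes, zero at the start; "torque": the same for the moment, N m; "opening": opening from 0.0 (shut) to 1.0 (fully open); "gripper_force": force on a finger pad.
Only numpy, scipy, OpenCV 4.12 (cv2) and the standard library are available. Lean on these libraries where they do the work, as an engineer would, in place of code of your own. Each camera call takes 0.05 s, during which the arm holds its last target. There are 200 camera calls.

## Working session

There is one attempt and no reset: what is moved stays moved. The work goes in short steps, each a Python script; the robot and the scene stay as the last script left them, time stands still between calls to the robot, and variables do not carry over. Pictures are saved under pics/ and viewed, at most 10 in all, crops included, and the job is handed in when it is done.

```bash
mkdir -p pics
python3 - <<'E'
from cell import *
import cv2
s=state();print(s)
for n in("scene","top"):
    cv2.imwrite(f"pics/{n}0.png",camera(n)[:,:,::-1]);print(n,camera_model(n))
print(camera_model("wrist"))
E
```

```text
{'clock': 0.0, 'joints': array([-1.44880830e+00,  4.87346908e-02,  9.75838017e-02,  1.62201607e+00,
       -8.39275885e-06,  1.44297490e+00]), 'joint_vel': array([-0.00197564, -0.00022857,  0.00037582, -0.00076215,  0.00056894,
        0.00050588]), 'tau': array([ 2.40441629e-06, -3.38780916e+01,  3.20014930e+01,  2.02708610e-02,
       -1.01769715e-04, -1.45262234e-06]), 'position': array([ 0.12968812, -0.50808769,  0.2301185 ]), 'eef_rot': array([-3.13924029e+00, -2.93868990e-04,  2.49809120e-01]), 'ft_force': array([ 1.18097175, -0.59958703,  0.75859925]), 'torque': array([ 0.03278909, -0.02674838, -0.05121423]), 'gripper_force': 0.0, 'opening': 0.9986548162441223}
scene {'fx': 488.86930272727847, 'fy': 488.86930272727847, 'cx': 275.0666811811934, 'cy': 199.31545453663713, 'R': array([[ 0.96367534, -0.26696148, -0.0078359 ],
       [-0.17794042, -0.61989567, -0.76424248],
       [ 0.19916586,  0.73787596, -0.64488141]]), 't': array([-0.4017153 ,  0.35767731,  0.7652301 ])}
top {'fx': 398.1969049198792, 'fy': 398.1969049198792, 'cx': 283.0644288867499, 'cy': 209.2744541214698, 'R': array([[ 0.01906592, -0.99976077,  0.01071844],
       [-0.99395992, -0.02011193, -0.10788503],
       [ 0.10807479, -0.00859678, -0.9941056 ]]), 't': array([0.29535614, 0.54221051, 0.87910783])}
{'fx': 321.9541769486335, 'fy': 321.9541769486335, 'cx': 281.78164571214404, 'cy': 200.49612265899864, 'T_tool_cam': array([[-2.69697838e-04, -9.65602392e-01, -2.60022974e-01,
         6.57940114e-02],
       [ 9.99998484e-01, -7.07757884e-04,  1.59107201e-03,
         1.59578399e-03],
       [-1.72037625e-03, -2.60022151e-01,  9.65601119e-01,
        -1.42056777e-01],
       [ 0.00000000e+00,  0.00000000e+00,  0.00000000e+00,
         1.00000000e+00]])}
```

View pics/scene0.png

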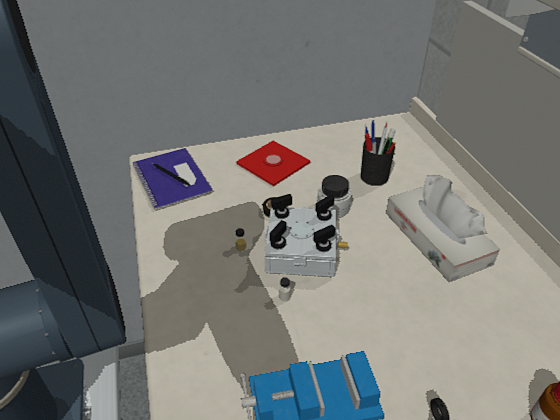

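View pics/top0.png

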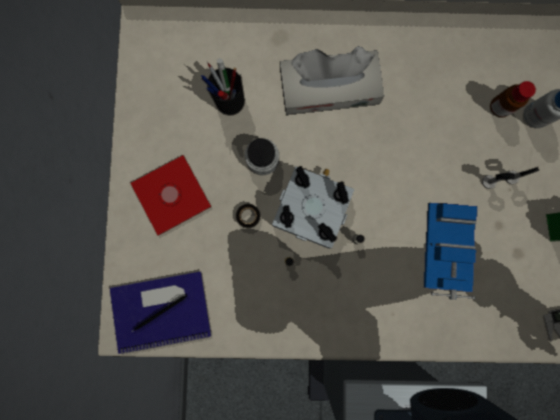

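The cover candidates in the top view are the metal square with four black knobs at (313,206) and a red square with a disc at (170,195). I choose the metal one; bystanders nearby are the jar (261,154), tape (248,215) and vials (290,262) and (360,239). Next I check it in a close crop.

Run:
```python
import cv2,numpy as np
i=cv2.imread("pics/top0.png")[140:275,230:385]
i=cv2.resize(i,None,fx=5,fy=4.4444,interpolation=cv2.INTER_CUBIC)[:600]
i=np.clip((i/255.)**.6*255,0,255).astype('uint8')
cv2.imwrite("pics/crop1.png",i);print(i.shape)
```

```text
(600, 775, 3)
```

View pics/crop1.png

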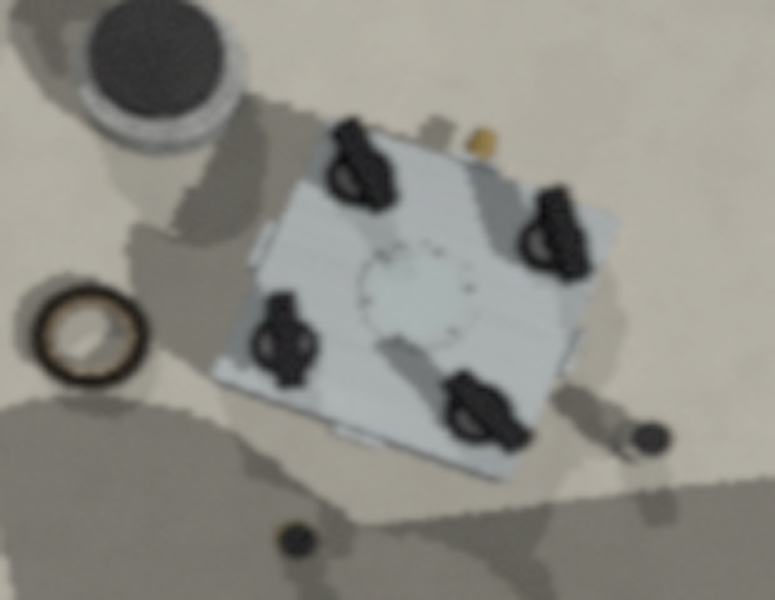

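The crop confirms the metal cover with its sight glass. The brass stub at (482,143) marks the +x side, so knob1 is top left, knob2 bottom left, knob3 bottom right and knob4 top right. I compute the chamber pose and look from above with the wrist camera.

```bash
cat > h.py <<'E'
from cell import *
import numpy as np,cv2,math
from scipy.spatial.transform import Rotation as Ro
def ray(m,R,t,uv,z):   # R,t world->cam
    d=R.T@np.array([(uv[0]-m["cx"])/m["fx"],(uv[1]-m["cy"])/m["fy"],1]);c=-R.T@t
    return (c+d*(z-c[2])/d[2])[:2]
def wristRt(s):
    m=camera_model("wrist");T=np.eye(4);T[:3,:3]=Ro.from_euler('xyz',s["eef_rot"]).as_matrix();T[:3,3]=s["position"]
    W=np.linalg.inv(T@m["T_tool_cam"]);return m,W[:3,:3],W[:3,3]
E
python3 - <<'E'
from h import *
m=camera_model("top")
P=np.array([ray(m,m["R"],m["t"],(230+x/5,140+y/4.4444),.066) for x,y in[(335,120),(215,370),(508,478),(620,215)]])
c=P.mean(0);d=(P[0]-P[1]+P[3]-P[2]);yaw=math.atan2(d[1],d[0])
print(P,c,yaw,[np.linalg.norm(P[i]-P[i-1]) for i in range(4)])
best=None
for k in range(-8,9):
    for y in [k*.4]:
        q=solve_ik([*c,.19],[math.pi,0,y]); print(round(y,2),None if q is None else np.round(q,2))
goto([*c,.19],[math.pi,0,.0])
s=state();i=camera("wrist");print(s["clock"],s["position"],s["eef_rot"])
np.savez("w0.npz",p=s["position"],e=s["eef_rot"])
cv2.imwrite("pics/w0.png",i[:,:,::-1])
E
```

```text
[[0.62659771 0.27732035]
 [0.5011741  0.32755624]
 [0.45107757 0.19982308]
 [0.58148489 0.15130498]] [0.54008357 0.23900116] -0.36839050270886975 [np.float64(0.13384708372392196), np.float64(0.1351100539390083), np.float64(0.13720575939371518), np.float64(0.13914048108049812)]
-3.2 [0.3  0.21 0.2  1.56 0.   0.36]
-2.8 [ 0.3   0.21  0.2   1.56  0.   -0.04]
-2.4 [ 0.3   0.21  0.2   1.56  0.   -0.44]
-2.0 [ 0.3   0.21  0.2   1.56  0.   -0.84]
-1.6 [ 0.3   0.21  0.2   1.56  0.   -1.24]
-1.2 [ 0.3   0.21  0.2   1.56  0.   -1.64]
-0.8 [ 0.3   0.21  0.2   1.56  0.   -2.04]
-0.4 [ 0.3   0.21  0.2   1.56  0.   -2.44]
0.0 [ 0.3   0.21  0.2   1.56  0.   -2.84]
0.4 [0.3  0.21 0.2  1.56 0.   3.04]
0.8 [0.3  0.21 0.2  1.56 0.   2.64]
1.2 [0.3  0.21 0.2  1.56 0.   2.24]
1.6 [0.3  0.21 0.2  1.56 0.   1.84]
2.0 [0.3  0.21 0.2  1.56 0.   1.44]
2.4 [0.3  0.21 0.2  1.56 0.   1.04]
2.8 [0.3  0.21 0.2  1.56 0.   0.64]
3.2 [0.3  0.21 0.2  1.56 0.   0.24]
3.6583 [0.54030631 0.23854093 0.19004219] [ 3.14147801e+00 -1.22354764e-04 -8.84539421e-04]
```

View pics/w0.png

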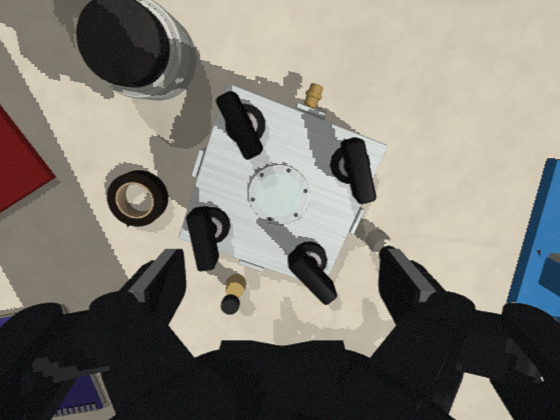

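The wrist view shows four bars at about (240,125), (353,170), (205,240), (313,272). The stub is at (314,95), the jar at top left and the tape at (137,198). I fit the known 3D knob shapes to the dark silhouettes.

```bash
cat > fit.py <<'E'
from h import *
from scipy.optimize import minimize
d=np.load("w0.npz");s=dict(position=d["p"],eef_rot=d["e"]);m,R,t=wristRt(s)
im=cv2.imread("pics/w0.png");K=np.array([[m["fx"],0,m["cx"]],[0,m["fy"],m["cy"]],[0,0,1]])
S=4
mask=(cv2.resize(im,None,fx=S,fy=S,interpolation=cv2.INTER_LINEAR).max(2)<62).astype(np.uint8)
px=lambda X:(lambda c:(c[:,:2]/c[:,2:]*[m["fx"],m["fy"]]+[m["cx"],m["cy"]]))(X@R.T+t)
a=np.linspace(0,2*np.pi,32,endpoint=False)
box=np.array([[x,y,z] for x in(-.023,.023) for y in(-.007,.007) for z in(-.012,.012)])
foot=np.array([[.016*np.cos(b),.016*np.sin(b),z] for b in a for z in(-.034,-.022)])
off=np.array([[1,1],[-1,1],[-1,-1],[1,-1]])*.045
ROI=np.zeros_like(mask);init=[(240,125),(207,240),(313,272),(353,170)]
for u,v in init: cv2.circle(ROI,(u*S,v*S),45*S,1,-1)
cv2.fillPoly(ROI,[np.array([[100,260],[184,245],[184,419],[100,419]])*S],0)
def draw(p):
    o=np.zeros_like(mask);Rz=Ro.from_euler('z',p[2]).as_matrix()
    for i in range(4):
        c=np.array([*p[:2],.1013])+Rz@[*off[i],0];B=Ro.from_euler('z',p[3+i]).as_matrix()
        for h in(box@B.T,foot):
            cv2.fillConvexPoly(o,cv2.convexHull(np.round(px(h+c)).astype(np.int32)) if 0 else cv2.convexHull(np.round(px(h+c)*S).astype(np.int32)),1)
    return o
f=lambda p:np.sum((draw(p)!=mask)*ROI)/1000
# initial bar yaws: image up = +x, left = +y
ends=[((228,96),(252,156)),((198,212),(208,265)),((296,250),(330,298)),((350,143),(366,196))]
ys=[]
for A,B in ends:
    q=ray(m,R,t,A,.113)-ray(m,R,t,B,.113);ys.append(math.atan2(q[1],q[0]))
p=np.array([.540,.239,-.368,*ys]);print(p,f(p))
for k in range(3):
    r=minimize(f,p,method="Nelder-Mead",options=dict(initial_simplex=np.vstack([p]+[p+e for e in np.diag([.004,.004,.05,.1,.1,.1,.1])/(k+1)]),maxfev=500));p=r.x
print(p.round(4),r.fun,"mask",(mask*ROI).sum()/1000)
np.save("pose.npy",p)
c,_=cv2.findContours(draw(p),cv2.RETR_EXTERNAL,cv2.CHAIN_APPROX_NONE)
big=cv2.resize(im,None,fx=S,fy=S);cv2.drawContours(big,c,-1,(0,255,0),1)
cv2.imwrite("pics/fit.png",big[280:1280,640:1640][::1,::1][:, :][::2,::2])
E
python3 fit.py
```

```text
[ 0.54        0.239      -0.368       0.35896709  0.11124895  0.58704718
  0.34496963] 29.071
[ 0.5404  0.239  -0.3554  0.4485  0.0229  0.6374  0.3542] 26.057 mask 112.4
```

View pics/fit.png

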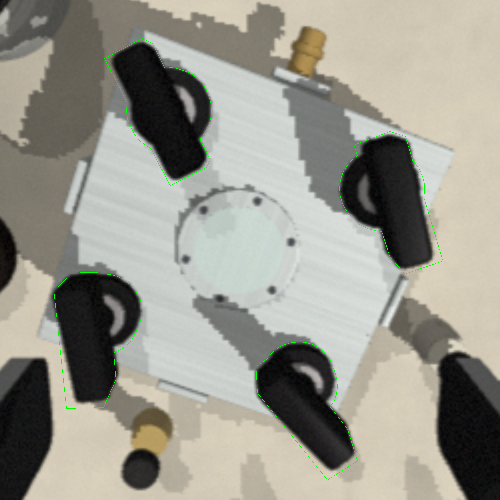

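The fit outlines follow all four knobs well: the feet coincide, and only the rounded bar ends differ. I start with knob1.

```bash
cat > k.py <<'E'
from h import *
import json,os
p=np.load("pose.npy");Rz=Ro.from_euler('z',p[2]).as_matrix()[:2,:2]
off=np.array([[1,1],[-1,1],[-1,-1],[1,-1]])*.045
A=json.load(open("ang.json")) if os.path.exists("ang.json") else [0.]*4  # turned clockwise so far
def xy(k): return p[:2]+Rz@off[k-1]
def mean(n=8):
    L=[]
    for _ in range(n):
        hold(.02);s=state();L.append([*s["ft_force"],*s["torque"]])
    return np.mean(L,0)
def pose(k,a,z): return [*xy(k),z],[math.pi,0,p[2+k]+math.pi-a]
def zg(a): return .0865-.003*a
tare=None
def grasp(k,off=0.):
    global tare
    goto(*pose(k,A[k-1],.128)); 
    servo_line(*pose(k,A[k-1],zg(A[k-1])),velocity=.12)
    tare=mean(5); move_gripper(0.,60)
    w=mean(5)-tare; print("grip",k,"open %.3f"%state()["opening"],"t %.2f"%state()["clock"],w.round(3))
def turn(k,da):
    a=A[k-1]+da; P,o=pose(k,a,zg(a)); q=solve_ik(P,o); movej(q)
    A[k-1]=a; json.dump(A,open("ang.json","w"))
    hold(.1);w=mean(6)-tare; print("  a %.3f"%a,"t %.2f"%state()["clock"],"F",w[:3].round(1),"Mz %.3f"%w[5]);return w[5]
def release(k,op=.5):
    move_gripper(op); servo_line(*pose(k,A[k-1],.128),velocity=.2); print("rel t %.2f"%state()["clock"])
E
python3 - <<'E'
from k import *
move_gripper(.5)
grasp(1)
for d in(.26,.26,.265): turn(1,d)
E
```

```text
grip 1 open 0.151 t 7.53 [-2.51   4.928  4.759  0.923  0.595 -0.021]
  a 0.260 t 8.09 F [-2.7  4.9  5. ] Mz -0.009
  a 0.520 t 8.65 F [-2.8  4.8  5.1] Mz -0.018
  a 0.785 t 9.21 F [-2.7  4.8  5.4] Mz 0.023
```

Run:
```python
from k import *
release(1)
grasp(3)
for d in(.5,.285): m=turn(3,d)
```

```text
rel t 9.97
grip 3 open 0.152 t 11.95 [-1.842  4.431  2.65   1.039  0.397  0.055]
  a 0.500 t 12.70 F [-2.   5.2  2.8] Mz 0.027
  a 0.785 t 13.28 F [-2.3  4.6  2.8] Mz 0.001
```

Run:
```python
from k import *
L=[]
for _ in range(30):
    hold(.02);s=state();L.append([*s["ft_force"],s["torque"][2]])
L=np.array(L);print(L.mean(0),L.std(0),L[:15,3].mean(),L[15:,3].mean(),s["eef_rot"],pose(3,A[2],0)[1],s["position"],pose(3,A[2],zg(A[2]))[0],s["joints"])
```

```text
[-1.97512074  4.82943717  2.94363309  0.01521878] [0.53102644 0.5197328  0.55861819 0.02495803] 0.01741416874076408 0.013023385329597284 [3.13704071e+00 5.22222302e-05 2.99620870e+00] [3.141592653589793, 0, np.float64(2.9939816872653306)] [0.48260527 0.21450895 0.08547584] [np.float64(0.48257246631417733), np.float64(0.21249079311710622), 0.084145] [ 0.2887679   0.07181061 -0.16637248  1.33065112  0.00410767  0.43415577]
```

```bash
python3 - <<'E'
import re
s=open("k.py").read()
s=s.replace('return p[:2]+Rz@off[k-1]','return p[:2]+Rz@off[k-1]+[-.0005,.0025]').replace('tare=mean(5)','tare=mean(15)').replace('mean(6)','mean(12)')
open("k.py","w").write(s)
E
python3 - <<'E'
from k import *
import k as K
K.tare=np.zeros(6)
turn(3,.06)
release(3)
grasp(2)
turn(2,.4); turn(2,.385)
turn(2,.06)
E
```

```text
a 0.845 t 14.32 F [-1.6 -0.9  5.7] Mz 0.053
rel t 15.08
grip 2 open 0.150 t 16.73 [-0.813 -1.132  2.531 -0.286  0.103  0.041]
  a 0.400 t 17.50 F [-0.7 -1.6  4.2] Mz -0.007
  a 0.785 t 18.26 F [-0.3 -1.2  4.9] Mz 0.003
  a 0.845 t 18.81 F [-0.5 -1.2  4.9] Mz 0.031
```

Run:
```python
from k import *
release(2)
grasp(4)
turn(4,.4); turn(4,.385)
turn(4,.06)
```

```text
rel t 19.57
grip 4 open 0.153 t 22.02 [ 0.054 -0.675  2.955 -0.205 -0.024 -0.113]
  a 0.400 t 22.79 F [ 0.4 -2.   4.9] Mz -0.011
  a 0.785 t 23.55 F [ 0.3 -2.1  5.2] Mz 0.004
  a 0.845 t 24.10 F [-0.2 -2.3  5.4] Mz 0.026
```

```bash
cat >> k.py <<'E'
def snug(k,lim,first=.1,goal=.28):
    a0=A[k-1]; m=turn(k,first)
    while m<goal and A[k-1]-a0<lim:
        m=turn(k,.15 if m<.1 else .08 if m<.19 else .04)
    return m
E
sed -i 's/mean(12)/mean(8)/' k.py
python3 - <<'E'
from k import *
import cv2
release(4)
cv2.imwrite("pics/top1.png",camera("top")[:,:,::-1])
grasp(1)
snug(1,.7)
E
```

```text
rel t 24.86
grip 1 open 0.151 t 26.57 [-1.262 -1.68   3.33  -0.334  0.231  0.029]
  a 0.885 t 27.06 F [-1.4 -2.2  4.9] Mz 0.016
  a 1.035 t 27.56 F [-1.7 -2.5  5.1] Mz -0.006
  a 1.185 t 28.06 F [-1.4 -2.3  5. ] Mz 0.013
  a 1.335 t 28.56 F [-1.4 -2.   5. ] Mz 0.016
  a 1.485 t 29.06 F [-1.3 -2.   5.4] Mz 0.014
  a 1.635 t 29.56 F [-1.4 -2.2  4.7] Mz 0.036
```

Run:
```python
from h import *
s=state();print(s["clock"],s["eef_rot"],s["position"],s["torque"],s["tau"],s["gripper_force"],s["joints"])
i=camera("wrist")[:,:,::-1];j=camera("top")[:,:,::-1][150:270,240:400]
cv2.imwrite("pics/w1.png",i);cv2.imwrite("pics/t1.png",j)
t=cv2.imread("pics/top1.png")[150:270,240:400]
sc=camera("scene")[:,:,::-1][170:300,230:380]
g=lambda x:cv2.resize(x,(400,300),interpolation=cv2.INTER_CUBIC)
cv2.imwrite("pics/m1.png",np.vstack([np.hstack([g(i),g(sc)]),np.hstack([g(t),g(j)])]))
```

```text
29.5583 [3.14050961e+00 4.90938471e-04 1.95689866e+00] [0.59818267 0.26798128 0.08240453] [-0.42352421  0.31809112  0.02722704] [ 8.42384119e-01 -4.36472297e+01  3.00555360e+01 -7.91766029e-01
  4.82757054e-01  2.44821771e-02] 60.951937437057495 [ 3.19142216e-01  4.02350121e-01  2.18328918e-01  1.38566166e+00
 -4.17371220e-04  1.50383571e+00]
```

View pics/m1.png

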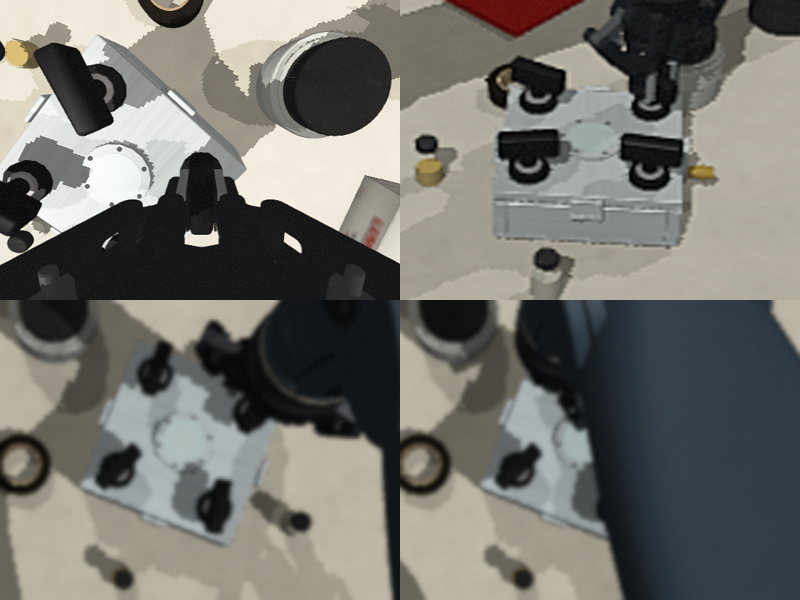

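Bars have turned as commanded, all things stand in place, and knob1 is not at the seat yet, so the seat is deep. I go over to knob3 now to keep the cover level.

Run:
```python
from k import *
release(1)
grasp(3)
snug(3,1.25,first=.45)
```

```text
rel t 30.48
grip 3 open 0.149 t 32.65 [-0.816 -0.448  3.061 -0.156  0.169  0.043]
  a 1.295 t 33.39 F [-1.3 -1.1  5.4] Mz 0.069
  a 1.445 t 33.89 F [-1.3 -1.4  5.1] Mz 0.002
  a 1.595 t 34.39 F [-1.2 -1.1  5.6] Mz 0.005
  a 1.745 t 34.89 F [-1.4 -0.9  5.4] Mz -0.013
  a 1.895 t 35.39 F [-1.5 -1.3  5.8] Mz 0.035
  a 2.045 t 35.89 F [-2.  -1.8  6.7] Mz 0.088
  a 2.195 t 36.39 F [-2.6 -1.5  7.9] Mz 0.186
```

Run:
```python
from k import *
import k as K
# tare kept from free-air average (small): use recent z-only zero
K.tare=np.zeros(6)
m=turn(3,.08)
while m<.27 and A[2]<2.42: m=turn(3,.05)
release(3)
grasp(1)
snug(1,.6,first=.15)
```

```text
a 2.275 t 36.88 F [-2.8 -1.8  8.9] Mz 0.268
  a 2.325 t 37.36 F [-2.9 -2.   8.9] Mz 0.339
rel t 38.14
grip 1 open 0.149 t 39.95 [-0.9   -0.721  2.964 -0.051  0.151  0.031]
  a 1.785 t 40.45 F [-0.8 -0.4  5.1] Mz 0.049
  a 1.935 t 40.95 F [-1.2 -0.5  5.7] Mz 0.086
  a 2.085 t 41.45 F [-1.2 -0.6  6.4] Mz 0.162
  a 2.165 t 41.93 F [-1.3 -0.9  7. ] Mz 0.272
  a 2.205 t 42.42 F [-1.1 -1.   6.8] Mz 0.349
```

Run:
```python
from k import *
release(1)
grasp(2)
snug(2,1.5,first=.6,goal=.265)
```

```text
rel t 43.20
grip 2 open 0.155 t 45.23 [-0.836 -0.342  2.393 -0.043  0.141  0.063]
  a 1.445 t 46.09 F [-0.1  0.6  4.1] Mz 0.015
  a 1.595 t 46.59 F [0.4 0.3 4.8] Mz -0.012
  a 1.745 t 47.09 F [0.2 0.4 5.4] Mz 0.016
  a 1.895 t 47.59 F [0.2 0.3 5.6] Mz 0.013
  a 2.045 t 48.09 F [ 0.  -0.1  6.2] Mz 0.100
  a 2.125 t 48.58 F [-0.5 -0.4  6.9] Mz 0.220
  a 2.165 t 49.06 F [-0.3 -0.1  7.3] Mz 0.309
```

Run:
```python
from k import *
release(2)
grasp(4)
snug(4,1.5,first=.6,goal=.265)
```

```text
rel t 49.84
grip 4 open 0.150 t 52.69 [-1.568 -1.139  3.351 -0.295  0.26   0.019]
  a 1.445 t 53.55 F [-1.7 -1.6  5. ] Mz 0.031
  a 1.595 t 54.05 F [-1.9 -1.9  5.1] Mz -0.011
  a 1.745 t 54.55 F [-1.9 -1.7  5.3] Mz -0.003
  a 1.895 t 55.05 F [-1.6 -2.2  5.6] Mz 0.028
  a 2.045 t 55.55 F [-2.4 -2.3  6.4] Mz 0.045
  a 2.195 t 56.05 F [-2.5 -2.2  7.4] Mz 0.134
  a 2.275 t 56.53 F [-3.  -2.3  7.6] Mz 0.233
  a 2.315 t 57.02 F [-2.9 -2.5  8.5] Mz 0.320
```

Run:
```python
from k import *
release(4)
s=state();servo_line(s["position"]+[0,0,.05],velocity=.15);hold(.3)
s=state();print(s["clock"],s["ft_force"])
cv2.imwrite("pics/end.png",camera("scene")[:,:,::-1])
print(close_job())
```

```text
rel t 57.80
58.5917 [0.03857097 0.69821951 0.00496837]
the job is handed in; nothing more can be done
None
```

I tightened all four knobs crosswise in two rounds (1–3, then 2–4) to about 0.31–0.35 N m at the hand. I let go and handed the job in at 58.6 s. The verdict was not shown, and I did not measure the cover's tilt or check the bystanders in a picture after the last turn.

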